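# Park a trolley wheel on the sloping drying board behind a chock

### The arm

A 6-joint arm with a two-finger parallel gripper is mounted at the origin on the work surface. World frame = base frame: x ahead of the robot, y to its left, z up, the work surface at z = 0. Lengths are in m, angles in rad, forces in N, time in s.
With the tool pointing down it reaches from about 0.275 to 0.825 m from the base axis. Payload 4.9 kg.
Tool frame: the origin (TCP) lies midway between the tips of the shut fingers; the grasp point (between the pads) lies 19 mm behind it (grip_point_offset is the distance from the TCP to the grasp point, in m); z points along the fingers, y is the line along which they close (so a half turn about z gives the same grasp; the last joint's range is limited). The gripper opens to 85 mm and grips with 20 to 120 N. Pads are 22 mm wide; open, the fingers measure 114 mm over their backs; the gripper's body (76 mm by 85 mm) begins 54 mm behind the grasp point. The pads swing forward as they close: fully open they stand 13 mm farther back than shut.
Start: joints at [1.165, 0.326, -0.193, 1.052, 0, 1.437], TCP at [0.148, 0.53, 0.231] pointing down, gripper open.
Joint ranges: [-2.65, 2.65], [-0.97, 1.79], [-1.3, 1.35], [-1.93, 2.1], [-1.47, 1.37], [-3.14, 3.14]. Speed limits (rad/s): [2.57, 2.57, 3.14, 3.14, 3.14, 3.14].

### API

Orientations are given as a rotation vector (axis times angle).
In Python, from cell import * gives the robot as it stands. Calls block until the motion is done:
- movep(position, orientation): joint-space move of the TCP to a pose.
- move_l(position, velocity=0.15, rot=None, until_force=None): straight line of the TCP; rot=None keeps the orientation; velocity is the mean speed in m/s. With until_force (N) it stops when the force on the tool has changed by that much, and returns True; else False.
- set_joints(angles): joint-space move.
- let_go() and grab(newtons=None): open the fingers fully, or close them until they stop; newtons is the grip in N (None keeps the last).
- sleep(seconds).
- ik(position, orientation): joint angles nearest the present ones, or None.
- get_state(): the state.
- grab_frame(name): name is "scene" or "top" or "wrist"; returns a dict with "img" (420x560x3 uint8, red, green, blue), "fx", "fy", "cx", "cy" (pixels), "cam_to_world" (4x4, takes a point from camera to world coordinates); the wrist camera has in their place "T_tool_cam" (4x4, takes a point from camera to tool coordinates, whose origin is the TCP and whose axes are the flange's). Camera axes: x right, y down, z forward; pixel columns grow to the right and rows downward; lengths in m; the calibration is good to about 2 mm. A picture is of the moment at which its call begins: read the wrist's pose just before it. There is no depth.
A pose or a line that the arm cannot do raises MotionError and nothing moves.
- sign_off(): hands the job in; it is judged then, once.
Trained networks look in the newest picture that a camera, given by its name, has taken for a name from the list of things; names that differ only in an ending like _2 or _b are one class to them, and where a whole thing is asked for, a point or a joint stands for the part that bears it (a point fixed in the world has none). Each returns a list of dicts, best first, with "score" (0 to 1); they miss things now and then, are a little off and sometimes report something else, mostly with a low value. They report only what shows in the picture. A call takes as long as a camera call. They do not tell look-alikes from the thing itself.
- spot_in(camera, name): "centre" ([column, row] in pixels, amid what is visible of it).
- silhouettes(camera, name): "mask" (420x560 bool, what is visible of it) and "centre" ([column, row] in pixels, amid what is visible of it).
- tip_of(camera, name): "centre" ([column, row] in pixels: a listed point, or the origin of a listed thing).
The state is a dict: "clock": time; "q": joint angles; "joint_velocities": joint speeds; "tau": joint torques, N m; "position": TCP position; "eef_rot": TCP orientation; "contact_force": force on the tool from outside, world axes, zero at the start; "wrist_torque": the same for the moment, N m; "finger_gap": opening from 0.0 (shut) to 1.0 (fully open); "grasp_force": force on a finger pad.
Only numpy, scipy, OpenCV 4.12 (cv2) and the standard library are available. Lean on these libraries where they do the work, as an engineer would, in place of code of your own. Each camera call takes 0.05 s, during which the arm holds its last target. There are 200 camera calls.

### The job

Put the yellow wedge chock on the blue patch of the white sloping board, in line with the slope and with its slanted face uphill. Then stand the red trolley wheel on its tread just uphill of the chock, square to the slope, and keep hold of it until it rests against the slanted face, so that it stays put when you let go. Leave the grey wheel where it is.

Things in the scene. Friction and masses are not known exactly. Their poses are not given: they have to be found in the camera images.
- red_wheel: Red-tyred trolley wheel, aluminium hub: cylinder, diameter 80 mm, 36 mm wide between flat faces, 0.33 kg, rolls freely. Origin at its centre; y is the axle (x, z turn with it). Starts on its tread in a low dark wooden stand (90 x 30 mm, 12 mm high, narrower than the wheel), centre 44 mm above the table. Grip across the flat faces, 15 mm above the centre, clear of the palm.
- grey_wheel: Bystander: a grey-tyred wheel, otherwise the same as the red one, in a stand of the same kind. Either wheel may be in either stand.
- chock: Yellow wedge, 70 mm long (x), 44 wide (y), 40 high, 0.2 kg, flat on the table. Origin: centre of its underside, z up. x = -35 to -5 mm is a full-height block with upright sides; from there the slanted face falls at 45 degrees to the toe at +x. An 80 mm wheel standing on the same surface against the slanted face has its centre 52 mm along +x from the origin, 40 mm above the underside.
- board: White sloping board, fixed, 280 mm long (x), 170 wide (y), no lips. Origin on the table under its centre; x level, pointing uphill; y level across; z up. The top face rises at 6 degrees: height 30 mm + 0.105 x (15 mm at the low end, 45 at the high). Blue patch, 90 mm along x by 64 mm, centred at x = -45 mm, y = 0, height 25 mm. Nothing else stands on it or within 30 mm.
Things that resemble listed ones, but are neither listed nor needed, are in the scene too. Several things have the shape of the chock; the one meant has the colours described above.

How it is judged:
On the way:
1. the chock stands on the blue patch, let go of, before the wheel comes to the board (x of chock in the frame of board between -0.07 and -0.02 m and y of chock in the frame of board between -0.02 and 0.02 m and z of chock in the frame of board between 0.012 and 0.04 m and angle between the x axis of chock and the x axis of board, either way round below 0.22 rad and contact force between the fingers and chock below 0.05 N and linear speed of chock below 0.02 m/s and horizontal distance between red_wheel and board above 0.17 m), for 0.2 s.
At the end, for the whole second after the job is handed in: Chock within 25 mm along and 20 mm across of the patch centre, 12 degrees of the slope line. Red wheel on its tread on the board, centre 38 to 66 mm along the chock's +x, within 22 mm of its centre line, axle within 12 degrees of level across. Both at rest; grey wheel within 30 mm of its start (x of chock in the frame of board between -0.07 and -0.02 m and y of chock in the frame of board between -0.02 and 0.02 m and z of chock in the frame of board between 0.012 and 0.04 m and angle between the x axis of chock and the x axis of board, either way round below 0.22 rad and x of red_wheel in the frame of chock between 0.038 and 0.066 m and y of red_wheel in the frame of chock between -0.022 and 0.022 m and z of red_wheel in the frame of board between 0.055 and 0.085 m and angle between the y axis of red_wheel and the y axis of board, either way round below 0.22 rad and linear speed of each of red_wheel, chock below 0.02 m/s and distance of grey_wheel from where it was at the start of the episode below 0.03 m); the robot touches nothing.
It fails at once if the red wheel let go of at the board anywhere but against the chock (more than about 23 mm short of it, or more than 20 mm above the board) (horizontal distance between red_wheel and board below 0.17 m and contact force between the fingers and red_wheel below 0.05 N and not (x of red_wheel in the frame of chock between 0.03 and 0.075 m and y of red_wheel in the frame of chock between -0.03 and 0.03 m and height (world z) of red_wheel below 0.095 m)).
It fails at once if the grey wheel moved by more than 30 mm (distance of grey_wheel from where it was at the start of the episode above 0.03 m).
It also fails if it takes over 56 s, if anything falls off the work surface, if the arm or the gripper's body presses on something with over 40 N, if the wrist force passes 120 N, or if a joint passes its speed limit or range.

## Working session

There is one attempt and no reset: what is moved stays moved. The work goes in short steps, each a Python script; the robot and the scene stay as the last script left them, time stands still between calls to the robot, and variables do not carry over. Pictures are saved under pics/ and viewed, at most 10 in all, crops included, and the job is handed in when it is done.

```bash
mkdir -p pics; python3 - <<'E'
from cell import *
import cv2, numpy as np
for n in ["top","scene"]:
    f=grab_frame(n); cv2.imwrite(f"pics/{n}0.png",f["img"][:,:,::-1])
    print(n,f["fx"],f["cx"],f["cy"],np.round(f["cam_to_world"],3).tolist())
    for k in ["red_wheel","grey_wheel","chock","board"]:
        print(k,[(round(d["score"],2),np.round(d["centre"]).tolist()) for d in silhouettes(n,k)])
print(get_state()["clock"],get_state()["eef_rot"])
E
```

```text
top 449.8581992487473 279.9021191966555 210.7323988230564 [[-0.042, -0.978, 0.202, 0.299], [-0.999, 0.04, -0.012, -0.059], [0.003, -0.203, -0.979, 0.899], [0.0, 0.0, 0.0, 1.0]]
red_wheel [(0.96, [397.0, 230.0])]
grey_wheel [(0.75, [401.0, 149.0])]
chock [(0.77, [359.0, 104.0]), (0.73, [304.0, 253.0]), (0.61, [357.0, 311.0]), (0.6, [317.0, 191.0])]
board [(0.83, [164.0, 165.0])]
scene 399.5936471862427 280.41963787522536 205.32293072534497 [[-0.536, 0.662, -0.524, 0.931], [0.844, 0.409, -0.347, 0.224], [-0.015, -0.628, -0.778, 0.742], [0.0, 0.0, 0.0, 1.0]]
red_wheel [(0.96, [215.0, 164.0])]
grey_wheel [(0.7, [164.0, 199.0])]
chock [(0.72, [278.0, 145.0]), (0.62, [287.0, 185.0]), (0.57, [158.0, 258.0])]
board [(0.83, [361.0, 311.0])]
0.5 [-4.25617572e-01 -3.11259664e+00  4.68514102e-05]
```

View pics/top0.png

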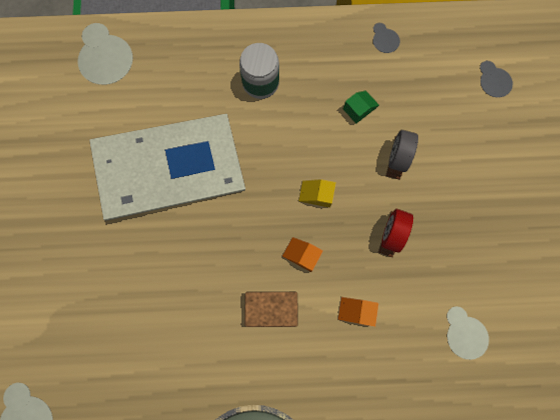

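View pics/scene0.png

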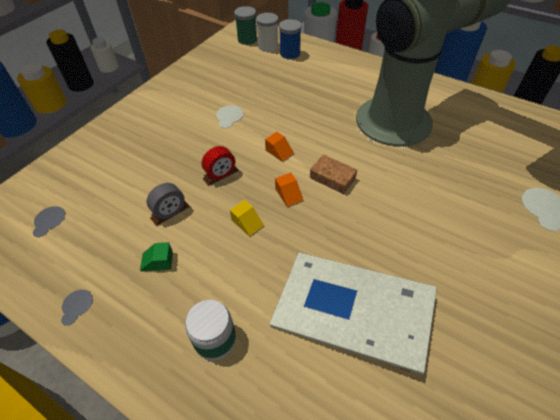

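The lookalikes in the top picture are green (360,105), yellow (317,192), orange (302,254) and orange (358,311). The yellow one at (317,192), scene (247,217), is the chock. The red wheel is at (397,230) and the grey one at (403,150). The board's blue patch is at (190,160), with uphill to the left. I'll take a close wrist view of the chock, and also measure the board.

```bash
cat > h.py <<'E'
from cell import *
import cv2, numpy as np
from scipy.spatial.transform import Rotation as Ro
def down(a): return np.pi*np.array([np.cos(a/2),np.sin(a/2),0])   # tool x at yaw a, tool y at a-90deg
def frame(n):
    s=get_state(); f=grab_frame(n)
    if n=="wrist":
        T=np.eye(4); T[:3,:3]=Ro.from_rotvec(s["eef_rot"]).as_matrix(); T[:3,3]=s["position"]
        f["cam_to_world"]=T@f["T_tool_cam"]
    return f
def back(f,px,z):
    px=np.asarray(px,float).reshape(-1,2); C=f["cam_to_world"]
    d=np.c_[(px[:,0]-f["cx"])/f["fx"],(px[:,1]-f["cy"])/f["fy"],np.ones(len(px))]@C[:3,:3].T
    return C[:3,3]+d*((z-C[2,3])/d[:,2])[:,None]
def proj(f,P):
    C=f["cam_to_world"]; p=(np.asarray(P)-C[:3,3])@C[:3,:3]
    return np.c_[f["fx"]*p[:,0]/p[:,2]+f["cx"],f["fy"]*p[:,1]/p[:,2]+f["cy"]]
def hue(f,lo,hi,s=120,v=60):
    m=cv2.inRange(cv2.cvtColor(f["img"],cv2.COLOR_RGB2HSV),(lo,s,v),(hi,255,255))
    return cv2.morphologyEx(m,cv2.MORPH_OPEN,np.ones((3,3)))
def biggest(m):
    return max(cv2.findContours(m,cv2.RETR_EXTERNAL,cv2.CHAIN_APPROX_NONE)[0],key=cv2.contourArea)[:,0]
def rect(P): 
    return cv2.minAreaRect((P[:,:2]*1000).astype(np.float32))
def save(f,n): cv2.imwrite(f"pics/{n}.png",f["img"][:,:,::-1])
E
python3 - <<'E'
from h import *
f=frame("top")
print("patch",rect(back(f,biggest(hue(f,100,130)),.025)))
m=silhouettes("top","board")[0]["mask"].astype(np.uint8)
print("board",rect(back(f,biggest(m),.03)))
c=back(f,[[317,192]],.02)[0]; print("chock",c)
print("red",back(f,[[397,230]],.044), "grey",back(f,[[402,150]],.044))
movep([c[0]-.03,c[1],.26],down(np.pi))
f=frame("wrist"); save(f,"w1"); print(np.round(f["T_tool_cam"],3).tolist(),f["fx"]); print(get_state()["clock"],get_state()["q"],proj(f,[c]))
E
```

```text
patch ((593.5901489257812, 109.80435180664062), (62.71649169921875, 89.28871154785156), 10.78768253326416)
board ((582.779296875, 155.89712524414062), (174.38247680664062, 289.16326904296875), 9.943790435791016)
chock [ 0.5157901 -0.1456864  0.02     ]
red [[ 0.42831518 -0.2928905   0.044     ]] grey [[ 0.58925875 -0.31816191  0.044     ]]
[[0.001, -0.947, -0.32, 0.083], [1.0, 0.001, 0.001, 0.0], [-0.0, -0.32, 0.947, -0.143], [0.0, 0.0, 0.0, 1.0]] 308.22863361107045
3.3167 [-4.35757679e-01  2.28385401e-01 -2.51396151e-01  1.09110245e+00
  1.17677355e-04 -4.36933915e-01] [[275.1048953  198.12647566]]
```

View pics/w1.png

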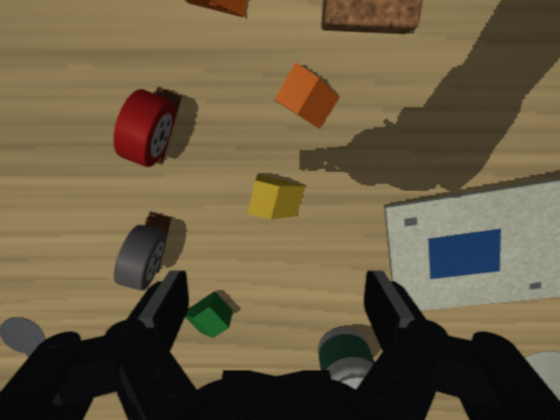

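The wrist picture shows the yellow chock at (275,198), the red wheel at (145,128), the grey wheel at (140,255) and the patch at (465,253). Next I'll fit outline models to the masks and check the chock in a close crop.

```bash
cat >> h.py <<'E'
from scipy.optimize import minimize
CH=np.array([[x,y,z] for x,z in [(-.035,0),(-.035,.04),(-.005,.04),(.035,0)] for y in(-.022,.022)])
t=np.linspace(0,2*np.pi,48,endpoint=False)
WH=np.array([[.04*np.cos(a),y,.04*np.sin(a)] for a in t for y in(-.018,.018)])
def place(M,p,z): return M@Ro.from_euler("z",p[2]).as_matrix().T+[p[0],p[1],z]
def iou(f,m,P):
    h=cv2.convexHull(proj(f,P).astype(np.float32))[:,0]; k=np.zeros((420*4,560*4),np.uint8)
    cv2.fillPoly(k,[np.round((h+.5)*4*16).astype(np.int32)],1,shift=4)
    M=cv2.resize(m.astype(np.uint8),None,fx=4,fy=4,interpolation=cv2.INTER_NEAREST)
    return (k&M).sum()/max(1,(k|M).sum())
def fit(fm,M,z,p0):
    c=lambda p:-sum(iou(f,m,place(M,p,z)) for f,m in fm)/len(fm)
    return min((minimize(c,[p0[0],p0[1],a],method="Nelder-Mead",options=dict(initial_simplex=np.array([p0[0],p0[1],a])+np.array([[0,0,0],[.008,0,0],[0,.008,0],[0,0,.25]]),xatol=1e-4,fatol=1e-4)) for a in p0[2:]),key=lambda r:r.fun)
def mask(cam,f,name,P):
    t=proj(f,[P])[0]; L=silhouettes(cam,name)
    d=min(L,key=lambda d:np.hypot(*(np.array(d["centre"])-t)))
    print(cam,name,d["score"],np.hypot(*(np.array(d["centre"])-t))); return d["mask"]
E
python3 - <<'E'
from h import *
c=[.516,-.146,.02]; r=[.428,-.293,.044]
ft=frame("top"); fw=frame("wrist")
mc=[(ft,mask("top",ft,"chock",c)),(fw,mask("wrist",fw,"chock",c))]
mr=[(ft,mask("top",ft,"red_wheel",r)),(fw,mask("wrist",fw,"red_wheel",r))]
for a in np.arange(-3,3.1,np.pi/3):
    q=fit(mc,CH,0,[c[0],c[1],a]); print(np.round(q.x,4),q.fun)
q=fit(mr,WH,.044,[r[0],r[1],0,-.4,.4]); print("red",q.x,q.fun)
print("patch wrist",rect(back(fw,biggest(hue(fw,100,130)),.025)))
cv2.imwrite("pics/crop.png",cv2.resize(fw["img"][150:250,220:340,::-1],None,fx=5,fy=5,interpolation=cv2.INTER_CUBIC))
E
```

```text
Traceback (most recent call last):
  File "h.py", line 41, in mask
    d=min(L,key=lambda d:np.hypot(*(np.array(d["centre"])-t)))
ValueError: min() iterable argument is empty
```

```bash
python3 - <<'E'
from h import *
c=[.516,-.146,.02]; r=[.428,-.293,.044]
ft=frame("top"); fw=frame("wrist")
print([[d["centre"] for d in silhouettes("wrist",k)] for k in ("chock","red_wheel")])
ft["img"]=cv2.imread("pics/top0.png")[:,:,::-1].copy()   # unobstructed first picture
def col(f,P,lo,hi,s):
    m=hue(f,lo,hi,s,50); _,L,_,C=cv2.connectedComponentsWithStats(m); t=proj(f,[P])[0]
    i=1+np.argmin(np.hypot(*(C[1:]-t).T)); print(t,C[i],(L==i).sum()); return L==i
mc=[(f,col(f,c,20,33,195)) for f in(ft,fw)]
res=[fit(mc,CH,0,[c[0],c[1],a]) for a in np.arange(-3,3.1,np.pi/3)]
for q in res: print(np.round(q.x,4),q.fun)
def redm(f):
    h=cv2.cvtColor(f["img"],cv2.COLOR_RGB2HSV); m=cv2.inRange((h+np.array([10,0,0],np.uint8)),(0,150,50),(14,255,255)); return m
print("patch wrist",rect(back(fw,biggest(hue(fw,100,130)),.025)))
im=fw["img"].copy()
o=im[150:250,220:340,::-1]; mm=np.dstack([mc[1][1][150:250,220:340].astype(np.uint8)*255]*3)
cv2.imwrite("pics/crop.png",cv2.resize(np.hstack([o,mm]),None,fx=3.3,fy=3.3,interpolation=cv2.INTER_CUBIC))
E
```

```text
[[[275.9, 198.6], [210.6, 314.3], [225.3, 4.2], [307.2, 95.1]], [[145.1, 128.1], [141.0, 257.4]]]
[317.14937708 191.89270553] [317.23136247 192.16452442] 778
[275.09013667 198.31368378] [283.22276423 194.70731707] 615
[ 0.5163 -0.146  -1.7381] -0.5617531037343263
[ 0.517  -0.1464 -1.737 ] -0.5633262578401288
[ 0.5183 -0.1497 -0.911 ] -0.4943711609966891
[ 0.5171 -0.1441  1.3122] -0.5944261196291238
[ 0.5171 -0.1438  1.2928] -0.594212698175114
[ 0.5171 -0.1441  1.311 ] -0.5949963978749296
patch wrist ((593.4954223632812, 111.93063354492188), (61.92375183105469, 94.1743392944336), 8.375516891479492)
```

View pics/crop.png

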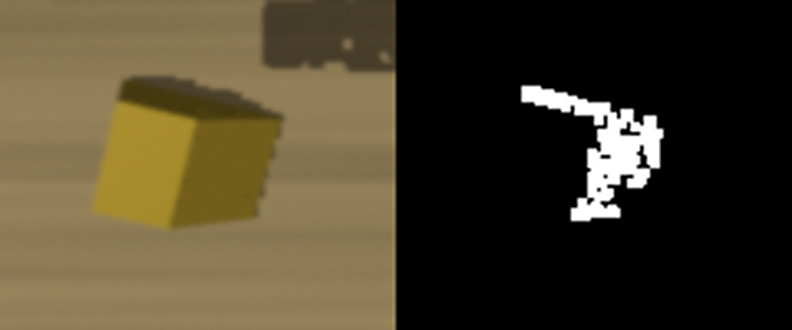

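The crop shows the flat top on the left (bright) and the slanted face on the right, toe towards world +y, so its yaw is about 77°. I'll refine with the network mask, then grasp.

```bash
python3 - <<'E'
from h import *
c=[.516,-.146,.02]; r=[.428,-.293,.044]
fw=frame("wrist")
q=fit([(fw,mask("wrist",fw,"chock",c))],CH,0,[c[0],c[1],1.3]); print("chock",q.x,q.fun)
w=fit([(fw,mask("wrist",fw,"red_wheel",r))],WH,.044,[r[0],r[1],0,-.4,.4]); print("red",w.x,w.fun)
p=q.x
for a in (p[2],p[2]+np.pi):
    s=ik([p[0],p[1],.1],down(a)); s2=ik([.59,.11,.1],down(a+.4)); print(a,s,s2)
E
```

```text
wrist chock 0.77 2.0571714478785945
chock [ 0.51692404 -0.14284056  1.32127728] -0.9363977140047932
wrist red_wheel 0.7 2.2304173651879466
red [ 0.42808706 -0.29100942 -0.46211848] -0.9144078499951424
1.3212772811554752 [-0.40727239  0.42700656 -0.41033     0.73345976  0.          1.41304298] [ 0.06138233  0.52966874 -0.23348753  0.80764005  0.          1.4816977 ]
4.462869934745268 [-0.40727239  0.42700656 -0.41033     0.73345976  0.         -1.72854967] [ 0.06138233  0.52966874 -0.23348753  0.80764005  0.         -1.65989495]
```

```bash
python3 - <<'E'
from h import *
p=np.array([.5169,-.1432]);a=1.316
g=p-.018*np.array([np.cos(a),np.sin(a)])
movep([*g,.10],down(a))
f=frame("wrist")
try:
    q=fit([(f,mask("wrist",f,"chock",[*p,.02]))],CH,0,[*p,a]); print("near",q.x,q.fun)
except Exception as e: print(e)
print("force",get_state()["contact_force"])
move_l([*g,.004],.12,until_force=15)
print(get_state()["position"])
grab(50); s=get_state(); print(s["finger_gap"],s["grasp_force"],s["clock"])
move_l([*g,.13],.15); s=get_state(); print(s["finger_gap"],s["grasp_force"],s["clock"])
# look at the board from above, chock in hand
u=np.radians(99.8)
movep([.60,.03,.22],down(u)); f=frame("wrist"); save(f,"w2")
print("patch",rect(back(f,biggest(hue(f,100,130)),.025)),get_state()["clock"])
E
```

```text
wrist chock 0.81 6.611562433165565
near [ 0.51603478 -0.14360398  1.33275338] -0.9342872802724816
force [-0.8242863  -0.31816164  0.72768389]
[ 0.51291119 -0.16087941  0.00457045]
0.5072838805095351 51.77348077297211 6.9333
0.5099226984202723 50.93083083629608 7.925
patch ((599.3640747070312, 83.29428100585938), (61.37696838378906, 32.139278411865234), 12.973596572875977) 8.8833
```

View pics/w2.png

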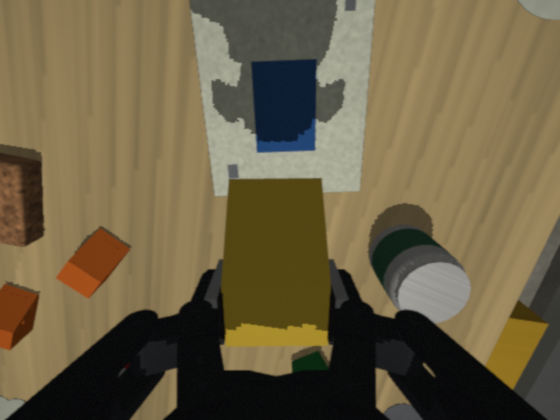

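The chock is held square with its slanted face forward (up the picture). The patch corners are about (252,61), (315,60), (315,151) and (257,153), and the board's low corners are (215,195) and (360,190). I'll compute the board frame from these and place the chock.

```bash
cat >> h.py <<'E'
def Rb(u): return Ro.from_euler("z",u)*Ro.from_euler("y",-np.arctan(.105))
def trot(u): return Rb(u)*Ro.from_euler("x",np.pi)
E
python3 - <<'E'
from h import *
f=frame("wrist")
m=hue(f,95,135,100,20); k=biggest(m); h=cv2.minAreaRect(k.astype(np.float32)); print(h)
ap=cv2.approxPolyDP(k.astype(np.int32),8,True)[:,0]; print(ap.tolist())
C=ap if len(ap)==4 else np.array([[252,61],[315,60],[315,151],[257,153]])
C=C[np.argsort(C[:,1])]
W=np.vstack([back(f,C[:2],.0297),back(f,C[2:],.0203)]); print(np.round(W,4))
up=W[:2].mean(0)-W[2:].mean(0); c=W[:,:2].mean(0); print("centre",c,np.linalg.norm(up),"yaw",np.degrees(np.arctan2(up[1],up[0])))
for e in (C[[0,1]],C[[2,3]]):
    P=back(f,e[np.argsort(e[:,0])],.025); d=P[1]-P[0]; print("cross",np.degrees(np.arctan2(d[1],d[0]))+90, np.linalg.norm(d))
L=back(f,[[215,195],[360,190]],.015); d=L[0]-L[1]; print("low edge",L,np.degrees(np.arctan2(d[1],d[0]))-90)
E
```

```text
((285.11981201171875, 104.99520874023438), (90.16790008544922, 63.389312744140625), 87.70938873291016)
[[315, 59], [252, 62], [258, 151], [314, 148]]
[[0.6145 0.1594 0.0297]
 [0.5544 0.1464 0.0297]
 [0.6327 0.0744 0.0203]
 [0.5728 0.0608 0.0203]]
centre [0.59360157 0.11026025] 0.08771358199841912 yaw 102.1314756180576
cross 102.20736530732506 0.06236198675250199
cross 102.80706228367507 0.060513158250378445
low edge [[0.53088623 0.00123997 0.015     ]
 [0.69598481 0.03584097 0.015     ]] -258.1633903288703
```

```bash
python3 - <<'E'
from h import *
u=np.radians(101.8); R=trot(u)
T=np.array([.5936,.1103,.0255])
t=T-R.apply([.0175,0,.0046])
movep(t+[0,0,.06],R.as_rotvec())
print(get_state()["contact_force"])
print(move_l(t+[0,0,-.003],.05,until_force=8), get_state()["position"]-t, get_state()["contact_force"])
let_go(); sleep(.2); s=get_state(); print(s["finger_gap"],s["contact_force"],s["clock"])
move_l(s["position"]+R.apply([0,0,-.10]),.15)
b=get_state()["position"]
movep(b+[.015,-.06,.06],down(u)); f=frame("wrist"); save(f,"w3")
try:
    M=CH@Ro.from_euler("y",-6,degrees=True).as_matrix().T
    q=fit([(f,mask("wrist",f,"chock",T))],M,.0253,[*T[:2],u]); print("chock",q.x,np.degrees(q.x[2]),q.fun)
except Exception as e: print(e)
print(get_state()["clock"])
E
```

```text
[-0.27922595 -0.76721074 -1.6457838 ]
True [-4.81709071e-04  2.08409390e-05 -4.50823179e-06] [-1.08628716  0.39749586  4.02764097]
0.9981109753375702 [-0.47509578  0.05646311 -0.31338626] 11.3583
wrist chock 0.75 3.304768986738259
chock [0.59175899 0.1109477  1.78226392] 102.11620057573415 -0.9234572758869434
12.7083
```

View pics/w3.png

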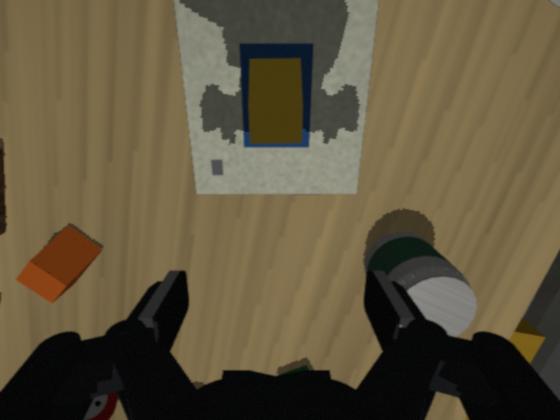

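The chock sits on the patch, centred about (277,100) and aligned, with the slanted face up the picture. Now the red wheel.

```bash
python3 - <<'E'
from h import *
p=np.array([.428,-.291]);a=-.462
d=lambda a:down(a+np.pi)
movep([*p,.16],d(a))
f=frame("wrist"); save(f,"w4")
q=fit([(f,mask("wrist",f,"red_wheel",[*p,.044]))],WH,.044,[*p,a,a+.2,a-.2]); print("near",q.x,q.fun)
print([ (x["score"],x["centre"]) for x in silhouettes("wrist","red_wheel")],get_state()["clock"])
E
```

```text
wrist red_wheel 0.96 1.9224635691794878
near [ 0.42772733 -0.29130699 -0.38845825] -0.9406520002904233
[(0.96, [274.4, 207.3]), (0.53, [324.7, 341.3])] 14.25
```

View pics/w4.png

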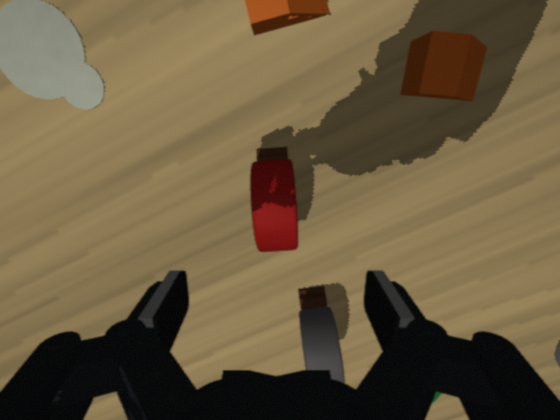

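The red wheel is at (274,205), yaw about -0.39 rad, and the grey one at (322,345) stays clear of the fingers.

```bash
python3 - <<'E'
from h import *
p=np.array([.4277,-.2913]);a=-.388+np.pi
movep([*p,.13],down(a))
print(move_l([*p,.037],.12,until_force=15))
tz=get_state()["position"][2]
grab(50); s=get_state(); print(tz,s["finger_gap"],s["grasp_force"],s["contact_force"])
move_l([*p,.18],.15); s=get_state(); print(s["finger_gap"],s["grasp_force"],s["clock"])
u=np.radians(102); R=trot(u); O=np.array([.5927,.1106,.0253])
off=R.apply([0,0,-(.044-tz)])
tcp=lambda x,z: O+Rb(u).apply([x,0,z])-off
movep(tcp(.066,.12),R.as_rotvec())
move_l(tcp(.066,.05),.1)
f=frame("wrist"); save(f,"w5"); s=get_state(); print(s["finger_gap"],s["contact_force"],s["clock"])
print(move_l(tcp(.066,.036),.03,until_force=5)); s=get_state()
print((Rb(u).inv().apply(s["position"]+off-O)),s["contact_force"],s["clock"])
E
```

```text
False
0.03779377957365525 0.41186060162919413 49.4897335767746 [-0.42178808  1.05383491  3.62668745]
0.4165168836971887 50.160754323005676 17.0333
0.41167306832839207 [-0.34458467  0.20860994 -2.9052024 ] 19.6833
True
[ 0.06596935 -0.00049748  0.03979571] [ 0.51907028 -1.81517009  5.07265169] 20.0833
```

View pics/w5.png

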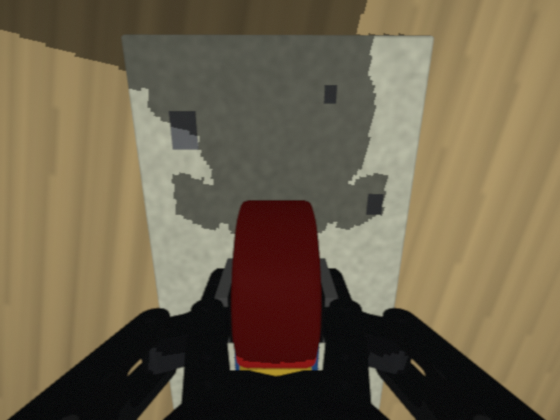

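The wheel (277,285) is square to the board, and the chock shows just behind it at (277,372). Contact came at a centre height of 39.8 mm, as modelled. Now I'll slide it down to the slanted face.

```bash
python3 - <<'E'
from h import *
u=np.radians(102); R=trot(u); O=np.array([.5927,.1106,.0253]); off=R.apply([0,0,-(.044-.0378)])
tcp=lambda x,z: O+Rb(u).apply([x,0,z])-off
rel=lambda: Rb(u).inv().apply(get_state()["position"]+off-O)
y=rel()[1]
move_l(tcp(.066,.0402),.02)
print(move_l(tcp(.046,.0402),.02,until_force=4)); s=get_state(); print(rel(),s["contact_force"],s["clock"])
E
```

```text
False
[4.59016225e-02 1.37285385e-05 4.01791609e-02] [ 0.05890928  0.20191556 -4.36778937] 21.4833
```

```bash
python3 - <<'E'
from h import *
ims=[]
f=frame("scene"); a=f["img"][230:400,240:440]
f=frame("top"); b=f["img"][100:230,80:260]
cv2.imwrite("pics/v6.png",np.hstack([cv2.resize(a,(400,340),interpolation=cv2.INTER_CUBIC),cv2.resize(b,(400,340),interpolation=cv2.INTER_CUBIC)])[:,:,::-1])
E
```

```text
(no output)
```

View pics/v6.png

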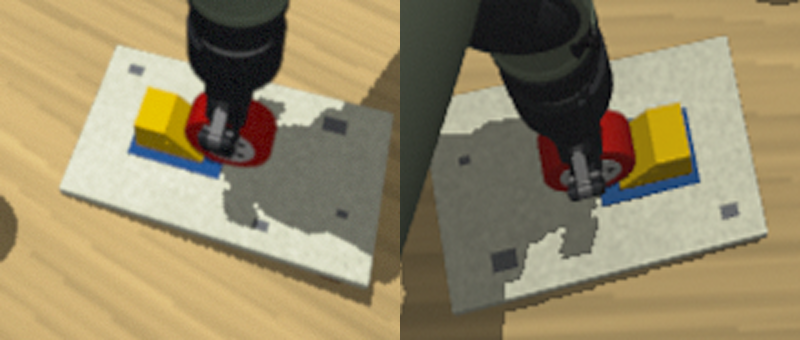

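The wheel touches the slanted face, which nudged the chock about 5 mm downhill, still well within tolerance. I'll release and check.

```bash
python3 - <<'E'
from h import *
u=np.radians(102); R=trot(u)
s=get_state(); move_l(s["position"]+R.apply([0,0,.0008]),.01)
let_go(); sleep(.3)
p=get_state()["position"]
move_l(p+R.apply([0,0,-.13]),.12)
b=get_state()["position"]; movep([b[0]+.02,b[1]-.07,.26],down(u)); sleep(.3)
f=frame("wrist"); save(f,"w7")
try:
    O=[.5938,.1055,.02]; w=[.584,.156,.07]
    M=CH@Ro.from_euler("y",-6,degrees=True).as_matrix().T
    mk,wk=mask("wrist",f,"chock",O),mask("wrist",f,"red_wheel",w)
    q=fit([(f,mk)],M,.0248,[*O[:2],u]).x; r=fit([(f,wk)],WH,.07,[*w[:2],u]).x
    print(q,r,"wheel in chock",Ro.from_euler("z",-u).apply([*(r[:2]-q[:2]),0]))
    print("chock vs patch",Ro.from_euler("z",-u).apply([*(q[:2]-[.5936,.1105]),0]))
except Exception as e: print(e)
print(get_state()["clock"])
E
```

```text
wrist chock 0.8 20.804289217756317
wrist red_wheel 0.55 6.100754998394246
[0.59665238 0.08994894 1.78195268] [0.58341403 0.15210149 1.78791351] wheel in chock [6.35467786e-02 2.68084463e-05 0.00000000e+00]
chock vs patch [-0.0207366   0.00128713  0.        ]
24.8417
```

View pics/w7.png

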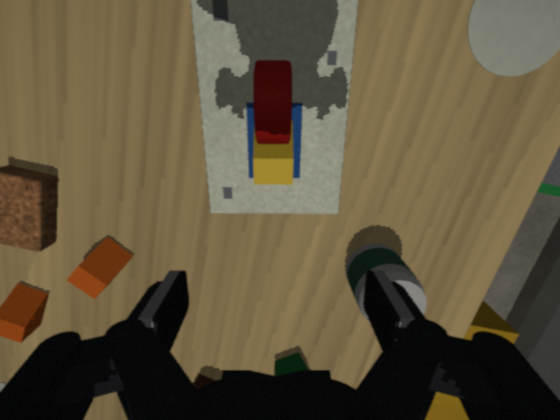

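The wheel stands at (273,100) against the chock at (274,160). The chock is partly hidden, which biases the fit, so I'll measure its rear top edge, with a visible-part fit as a cross-check.

```bash
python3 - <<'E'
from h import *
u=np.radians(102); C=np.array([.5936,.1105,0]); U=np.array([np.cos(u),np.sin(u),0])
def go(n,O=[.5945,.1045,.0],w=[.584,.154,.07]):
    f=frame(n); t=silhouettes(n,"red_wheel"); 
    try: mk,wk=mask(n,f,"chock",[*O[:2],.03]).astype(bool),mask(n,f,"red_wheel",w).astype(bool)
    except Exception as e: print(n,e); return
    M=CH@Ro.from_euler("y",-6,degrees=True).as_matrix().T
    r=fit([(f,wk)],WH,.07,[*w[:2],u]).x
    k=np.zeros((420,560),np.uint8); cv2.fillConvexPoly(k,cv2.convexHull(np.round(proj(f,place(WH,r,.07))).astype(np.int32)),1)
    vis=k==0
    def c(p):
        z=np.zeros((420,560),np.uint8); cv2.fillConvexPoly(z,np.round(cv2.convexHull(proj(f,place(M,p,.0246)).astype(np.float32))*16).astype(np.int32),1,shift=4)
        z=(z>0)&vis; m=mk&vis; return -(z&m).sum()/(z|m).sum()
    best=min((c([*(O[:2]+U[:2]*a),u+d]),a,d) for a in np.arange(-.03,.03,.001) for d in (-.06,-.03,0,.03,.06))
    q=O[:2]+U[:2]*best[1]
    print(n,best,"chock x rel patch",(q-C[:2])@U[:2],"wheel x rel patch",(r[:2]-C[:2])@U[:2],"yaw",r[2],[x["centre"] for x in silhouettes(n,"chock")][:2])
    if n=="wrist": print("rear edge est",(back(f,[[274,184]],.061)[0]-C)@U+.039)
go("wrist"); sleep(.5); go("wrist"); go("top"); print(get_state()["clock"])
E
```

```text
wrist chock 0.63 15.671475865976957
wrist red_wheel 0.73 3.538831515152359
wrist (np.float64(-0.9338019917984769), np.float64(0.0020000000000000295), 0) chock x rel patch -0.0040560061261388 wheel x rel patch 0.04240874003191895 yaw 1.7825934123707896 [[288.0, 365.5], [272.0, 162.2]]
rear edge est -0.005225693810864962
wrist chock 0.67 15.126404218936981
wrist red_wheel 0.61 1.3401792579054062
wrist (np.float64(-0.9190785587714116), np.float64(0.0010000000000000286), -0.03) chock x rel patch -0.005056006126138787 wheel x rel patch 0.04272199847006086 yaw 1.7775756361317478 [[99.8, 266.7], [22.2, 309.8]]
rear edge est -0.005732534606669622
top chock 0.89 5.383666672590305
top red_wheel 0.79 2.044725219137032
top (np.float64(-0.9049645390070922), np.float64(0.0030000000000000304), -0.06) chock x rel patch -0.003056006126138789 wheel x rel patch 0.04224045207810649 yaw 1.7117344064986526 [[196.5, 155.8], [304.1, 254.6]]
26.0917
```

```bash
python3 -c "
from cell import *
print(sign_off())"
```

```text
the job is handed in; nothing more can be done
None
```

I handed the job in at about 26 s: the chock is on the blue patch, about 5 mm downhill of its centre. The red wheel rests against the slanted face, square to the slope and still after release, and I did not touch the grey wheel; I have no verdict from the judge.

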